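Shut the cash box and throw its latch

TASK

Shut up the coin dealer's cash box for the night: with the fingertips press its raised lid down fully shut, and only then push the peg of the latch lever on its front over from left to right (as seen from the robot), past the middle, until it snaps across and stays leaning right. Only press and push: do not lift or tip the box or shove it out of its place, and leave the dish, pry tool, magnet and bulb where they stand. Finish with the fingers clear.

Things in the scene. Friction and masses are not known exactly. Their poses are not given: they have to be found in the camera images.
- cashbox: Black japanned steel cash box with a brass latch, loose on the table, 3 to 4.5 kg (10 N sideways does not shift it). Outside 150 mm deep (x), 200 mm wide (y), 85 mm high when shut. Origin: centre of its underside. x points from the front (latch side, facing the robot) to the back (lid hinge), y to its left as the robot sees it, z up. Turned up to 0.4 rad about z.
- lid (a joint): Lid angle in rad: 0 fully shut, growing as the front edge rises; starts at 0.2 to 0.55. The lid is a flat black plate 150 x 200 x 10 mm, hinged along the top of the box's back (x = +75, z = 75 mm in the box's frame). The hinge is stiff: the lid stays at the angle where it is left and takes about 1 to 4 N pressed down near its front edge.
- lid_front (a point): Point on the lid's top face, on its middle line, 30 mm behind its front edge (120 mm from the hinge). With the lid shut it is at x = -45, y = 0, z = 85 mm in the box's frame.
- latch (a joint): Angle of the brass latch lever in rad: 0 leaning fully left (open, as it starts), 0.45 upright, 0.9 leaning fully right (latched, over the small lug at the lid's front). An over-centre spring drives it to the nearer end: pushing the peg sideways takes about 2 to 6 N at the left end (friction on the finger adds to it), falling to none upright; beyond that it snaps on to the right by itself.
- latch_peg (a point): Middle of the lever's finger peg: brass, 13 mm in diameter, 38 mm long, sticking straight out of the box's front (along the box's -x). In the box's frame the peg spans x = -84 to -122 mm (front face of the box: x = -75). Peg axis at start: y = +35, z = 117 mm; lever upright: y = 0, z = 125; latched: y = -35, z = 117.
- dish: White porcelain pin dish, loose, 84 mm across, 22 mm high, to the left of the box. Origin: centre of its underside. Not to be disturbed.
- pry: Flat steel pry tool with a wooden handle, loose, 180 mm long, 12 mm high, lying to the right of the box. Origin: on its underside near the middle. Not to be disturbed.
- magnet: Nickel test magnet, a plain upright cylinder 28 mm in diameter and 24 mm high, loose, in front of the box towards the right. Origin: centre of its underside. Not to be disturbed.
- bulb: Frosted bulb standing in a brass bayonet socket on a round wooden foot 60 mm across, loose, 99 mm high, to the left of the box near its back. Origin: centre of its underside. Not to be disturbed.
- latch_pivot (a point): Pivot of the latch lever, at x = -87, y = 0, z = 45 mm in the box's frame. The lever, a flat brass bar 11 mm wide and 80 mm long from pivot to peg axis, turns in a plane parallel to the box's front.

How it is judged:
By the outcome, as a careful person would: the job done as asked, in the order asked, and still so for the second after the job is handed in, with the robot touching nothing.
It also fails if it takes over 40 s, if anything falls off the work surface, if the arm or the gripper's body presses on something with over 40 N, if the wrist force passes 120 N, or if a joint passes its speed limit or range.

ROBOT

A 7-joint arm with a two-finger parallel gripper is mounted at the origin on the work surface. World frame = base frame: x ahead of the robot, y to its left, z up, the work surface at z = 0. Lengths are in m, angles in rad, forces in N, time in s.
With the tool pointing down it reaches from about 0.425 to 0.95 m from the base axis. Payload 4.7 kg.
Tool frame: the origin (TCP) lies on the centre line of the jaws, within the pads' length; the fingertips stand robot.nose_length ahead of it and the grasp point (between the pads) lies 8 mm behind it (robot.nose_length is the distance from the TCP to the fingertips, in m); z points along the fingers, y is the line along which they close (so a half turn about z gives the same grasp; the last joint's range is limited). The gripper opens to 85 mm and grips with 20 to 120 N. Pads are 22 mm wide; open, the fingers measure 114 mm over their backs; the gripper's body (76 mm by 85 mm) begins 54 mm behind the grasp point. The pads swing forward as they close: fully open they stand 13 mm farther back than shut.
Start: joints at [-1.182, 0.469, -0.049, 1.532, 0.024, 1.141, -0.082], TCP at [0.274, 0.617, 0.242] pointing down, gripper open.
Joint ranges: [-2.59, 2.59], [-0.33, 1.99], [-1.39, 1.29], [0.1, 2.45], [-1.04, 4.18], [0.21, 1.99], [-2.66, 2.66]. Speed limits (rad/s): [2.57, 2.57, 3.14, 3.14, 3.14, 3.14, 3.14].

INTERFACE

Orientations are given as [roll, pitch, yaw] about the fixed x, y, z axes, in that order (R = Rz(yaw) Ry(pitch) Rx(roll)).
In Python, from plant import robot gives the robot as it stands. Calls block until the motion is done:
- robot.goto(position, orientation): joint-space move of the TCP to a pose.
- robot.move_straight(position, vel=0.15, attitude=None, contact_N=None): straight line of the TCP; attitude=None keeps the orientation; vel is the mean speed in m/s. With contact_N (N) it stops when the force on the tool has changed by that much, and returns True; else False.
- robot.move_joints(angles): joint-space move.
- robot.grip(opening, strength=None): opening from 0.0 (shut) to 1.0 (fully open); strength is the grip in N (None keeps the last); returns when the fingers have stopped.
- robot.sleep(seconds).
- robot.inverse_kinematics(position, orientation): joint angles nearest the present ones, or None.
- robot.sense(): the state.
- robot.grab_frame(name): name is "side" or "top" or "wrist"; returns a dict with "image" (420x560x3 uint8, red, green, blue), "range_z" (420x560 float32, m along the optical axis (not along the pixel's ray), 0 where there is no reading), "fx", "fy", "cx", "cy" (pixels), "dist_coeffs" ([k1, k2, p1, p2, k3] as OpenCV has them; the pictures are not rectified), "R" (3x3) and "t" (3): a world point X has camera coordinates R X + t. Camera axes: x right, y down, z forward; pixel columns grow to the right and rows downward; lengths in m; the calibration is good to about 2 mm. A picture is of the moment at which its call begins.
A pose or a line that the arm cannot do raises robot.IKError and nothing moves.
- robot.close_job(): hands the job in; it is judged then, once.
The state is a dict: "t": time; "joint_pos": joint angles; "joint_velocities": joint speeds; "effort": joint torques, N m; "tcp_pos": TCP position; "tcp_rot": TCP orientation; "wrist_force": force on the tool from outside, world axes, zero at the start; "torque": the same for the moment, N m; "opening": opening from 0.0 (shut) to 1.0 (fully open); "gripper_force": force on a finger pad.
Only numpy, scipy, OpenCV 4.12 (cv2) and the standard library are available. Lean on these libraries where they do the work, as an engineer would, in place of code of your own. Each camera call takes 0.05 s, during which the arm holds its last target. There are 200 camera calls.

## Working session

There is one attempt and no reset: what is moved stays moved. The work goes in short steps, each a Python script; the robot and the scene stay as the last script left them, time stands still between calls to the robot, and variables do not carry over. Pictures are saved under pics/ and viewed, at most 10 in all, crops included, and the job is handed in when it is done.

```bash
mkdir -p pics; ls; python3 - <<'E'
from plant import robot
import cv2,numpy as np,pickle
s=robot.sense();print(s['t'],s['tcp_pos'],s['tcp_rot'],s['opening'],robot.nose_length)
d={}
for n in("side","top"):
    f=robot.grab_frame(n);d[n]=f
    cv2.imwrite(f"pics/{n}0.png",f["image"][...,::-1]);print(n,f["fx"],f["dist_coeffs"],(-f["R"].T@f["t"]).round(3),f["R"][2].round(2),(f["range_z"]>0).mean())
pickle.dump(d,open("f0.pkl","wb"))
E
```

```text
pics
0.0 [0.27363005 0.61642949 0.24125586] [-3.13961777e+00  9.24935127e-05  2.72387256e+00] 0.9992691658749818 0.011
side 441.79912182931025 [0.02611552 0.         0.         0.         0.        ] [ 0.549 -0.698  0.537] [ 0.06  0.86 -0.51] 0.9957525510204082
top 481.12770521469713 [-0.0721232  0.         0.         0.         0.       ] [0.506 0.032 1.155] [ 0.08  0.02 -1.  ] 0.9961522108843538
```

View pics/top0.png

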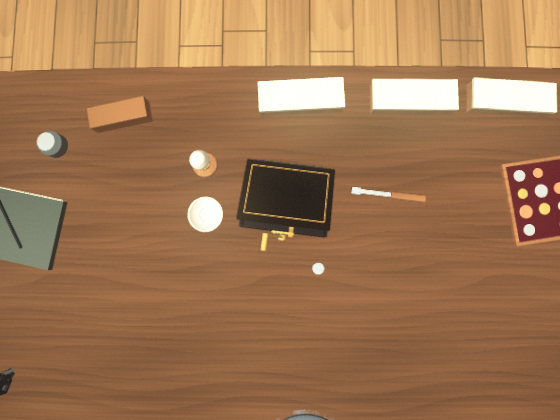

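View pics/side0.png

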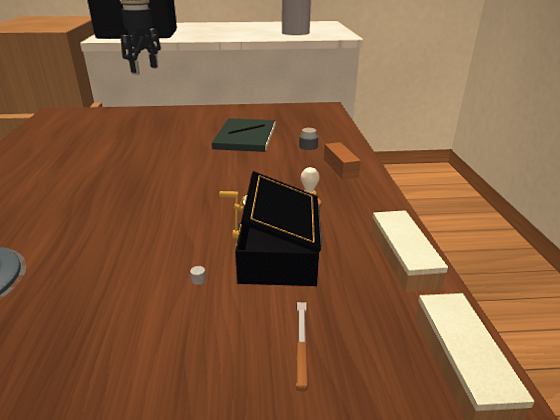

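The top view shows the box centred near (287,195), its lid raised, with the peg at (264,241) left of the pivot and the magnet at (318,268). The side view shows the peg at (229,194), with the lid open about 0.4 rad. Next I'll measure the box, lid and peg from depth.

```bash
cat > h.py <<'E'
import cv2,numpy as np
def cloud(f):
    v,u=np.mgrid[0:420,0:560].astype(np.float64)
    K=np.array([[f["fx"],0,f["cx"]],[0,f["fy"],f["cy"]],[0,0,1]])
    n=cv2.undistortPoints(np.stack([u.ravel(),v.ravel()],1)[:,None],K,np.array(f["dist_coeffs"],float))[:,0]
    z=f["range_z"].reshape(-1,1).astype(float)
    return ((np.c_[n,np.ones(len(n))]*z-f["t"])@f["R"]).reshape(420,560,3)
def brass(f):
    h=cv2.cvtColor(f["image"],cv2.COLOR_RGB2HSV)
    return cv2.inRange(h,(18,120,110),(32,255,255))>0
def dark(f): return f["image"].max(2)<45
def lid(f):
    """lid top plane -> (yaw, angle, hinge-line mid, corners)"""
    P=cloud(f); m=dark(f)&(P[...,2]>.078)&(np.abs(P[...,1])<.3)&(P[...,0]>.4)&(P[...,0]<.9)
    n,l,st,_=cv2.connectedComponentsWithStats(m.astype(np.uint8)); k=1+st[1:,4].argmax()
    Q=P[l==k]
    for _ in range(4):
        c=Q.mean(0); w=np.linalg.svd(Q-c,full_matrices=False)[2][2]; w*=np.sign(w[2])
        Q=Q[np.abs((Q-c)@w)<.004]
    r=cv2.minAreaRect(Q[:,:2].astype(np.float32))
    return dict(ang=np.arccos(w[2]),yaw_n=np.arctan2(-w[1],-w[0]),c=c,n=len(Q),rect=r,corn=cv2.boxPoints(r),Q=Q)
E
python3 - <<'E'
import pickle;from h import *
np.set_printoptions(precision=4,suppress=True)
d=pickle.load(open("f0.pkl","rb"))
for n,f in d.items():
    L=lid(f);L.pop('Q');print(n,L)
    P=cloud(f);b=brass(f)&(np.abs(P[...,1])<.3)&(P[...,0]>.4)&(P[...,0]<.8)&(P[...,2]>.03)
    k,l,st,ce=cv2.connectedComponentsWithStats(b.astype(np.uint8))
    for i in range(1,k):
        if st[i,4]>12: print(st[i],np.median(P[l==i],0),P[l==i].min(0),P[l==i].max(0))
E
```

```text
side {'ang': np.float64(0.39100699176803566), 'yaw_n': np.float64(3.022451393408329), 'c': array([0.6173, 0.0337, 0.1121]), 'n': 2372, 'rect': ((0.618644654750824, 0.039704691618680954), (0.16491825878620148, 0.10651400685310364), 82.8668441772461), 'corn': array([[ 0.5556, -0.0355],
       [ 0.6613, -0.0487],
       [ 0.6817,  0.1149],
       [ 0.576 ,  0.1281]], dtype=float32)}
[251 175  12  48  78] [0.5628 0.019  0.1349] [ 0.5535 -0.0416  0.1273] [0.5744 0.1312 0.1373]
[219 191  24  48 250] [0.5227 0.0686 0.1158] [0.4922 0.0149 0.0379] [0.5383 0.0936 0.1359]
[310 191   6   4  13] [0.7086 0.234  0.0357] [0.6828 0.1314 0.0306] [0.7124 0.2397 0.0896]
[307 194   8  49  69] [0.6726 0.0233 0.0898] [ 0.6606 -0.054   0.0871] [0.6853 0.1207 0.0938]
top {'ang': np.float64(0.6124821572875419), 'yaw_n': np.float64(2.8617390703748304), 'c': array([0.6108, 0.009 , 0.1144]), 'n': 143, 'rect': ((0.6111258864402771, 0.01010836660861969), (0.10125191509723663, 0.009009829722344875), 61.532527923583984), 'corn': array([[ 0.583 , -0.0322],
       [ 0.591 , -0.0365],
       [ 0.6392,  0.0525],
       [ 0.6313,  0.0568]], dtype=float32)}
[243 164  23  50 121] [0.636  0.1246 0.1106] [0.5729 0.0905 0.0855] [0.6867 0.1348 0.1381]
[267 166  32   5  57] [0.6768 0.0525 0.0898] [0.6715 0.0167 0.0849] [0.6822 0.0862 0.0948]
[300 170  30  53 167] [ 0.6116 -0.0376  0.1119] [ 0.506  -0.0523  0.0855] [0.6728 0.0321 1.1547]
[254 213  47   7  78] [0.5666 0.0589 0.1353] [0.506  0.0133 0.1311] [0.5731 0.111  1.1547]
[271 227  23  10  78] [0.5347 0.0367 0.1195] [0.5245 0.0279 0.0337] [0.5432 0.0779 0.1406]
[261 233  14  18  98] [0.5137 0.0901 0.1208] [0.4945 0.0701 0.0878] [0.531  0.0969 0.1256]
[276 235  10   5  39] [0.5235 0.0552 0.0532] [0.5189 0.0462 0.0413] [0.5281 0.0659 0.0804]
```

```bash
cat >> h.py <<'E'
YAW=-0.12; C=np.array([.612,.0432])
def B(x,y,z):
    c,s=np.cos(YAW),np.sin(YAW); return np.array([C[0]+c*x-s*y,C[1]+s*x+c*y,z])
E
python3 - <<'E'
from plant import robot
from h import *
import pickle
N=robot.nose_length
robot.grip(0.0,40)
best=None
q0=np.array(robot.sense()["joint_pos"])
for y in (YAW,YAW+np.pi):
    q=robot.inverse_kinematics(B(-.045,0,.24+N),[np.pi,0,y]); print(y,q)
    if q is not None and (best is None or abs(q-q0).max()<best[0]): best=(abs(np.array(q)-q0).max(),y)
O=[np.pi,0,best[1]]
robot.goto(B(-.045,0,.24+N),O)
s=robot.sense();print(s['t'],s['tcp_pos'],s['wrist_force'])
d={n:robot.grab_frame(n) for n in("side","wrist")}
pickle.dump(d,open("f1.pkl","wb"))
cv2.imwrite("pics/m1.png",np.hstack([cv2.resize(d[n]["image"],(400,300)) for n in d])[...,::-1])
P=cloud(d["wrist"]);b=brass(d["wrist"])&(P[...,2]>.1)&(P[...,0]<.536)&(P[...,0]>.45)
print(b.sum(),P[b].min(0),P[b].max(0),np.median(P[b],0) if b.any() else 0,'pred',B(-.103,.035,.1235),B(-.122,.035,0))
E
```

```text
-0.12 [-0.73107898  0.34168178  0.73669215  1.81139984 -0.25718751  1.08653926
 -1.5928729 ]
3.021592653589793 [-0.38987556  0.29068105  0.28771324  1.79349252 -0.09281678  1.07056101
  1.38179763]
3.15 [0.56733342 0.04985291 0.2509044 ] [-0.19954048  0.57932891  0.84403183]
532 [0.49344057 0.03053622 0.10103697] [0.53593741 0.0995513  0.38402725] [0.52478019 0.08572058 0.12401063] pred [0.51393064 0.09027866 0.1235    ] [0.49506727 0.09255319 0.        ]
```

View pics/m1.png

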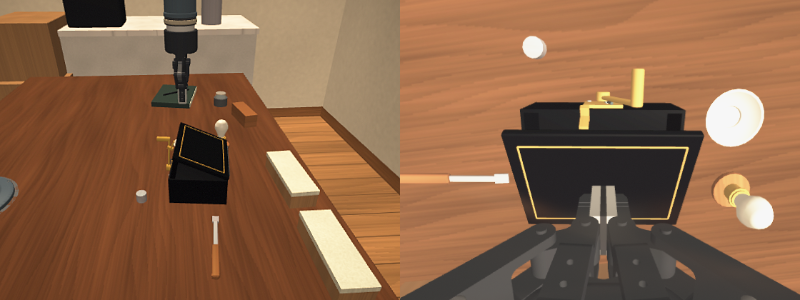

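The side view shows the shut fingers above the lid. In the wrist view the peg is around (638,88), within 2 mm of the prediction. Next I'll press the lid.

```bash
python3 - <<'E'
from plant import robot
from h import *
import pickle
N=robot.nose_length
robot.move_straight(B(-.045,0,.150+N),vel=.15)
h=robot.move_straight(B(-.045,0,.079+N),vel=.05,contact_N=14)
s=robot.sense();print(h,s['t'],s['tcp_pos']-[0,0,N],s['wrist_force'])
robot.sleep(.2);print(robot.sense()['wrist_force'])
robot.move_straight(B(-.045,0,.19+N),vel=.15)
d={n:robot.grab_frame(n) for n in("side","wrist")}
pickle.dump(d,open("f2.pkl","wb"))
cv2.imwrite("pics/m2.png",np.hstack([d["side"]["image"][130:330,150:400].repeat(2,0).repeat(2,1)[:400,:400],cv2.resize(d["wrist"]["image"],(400,400))])[...,::-1])
L=lid(d["side"]);print(L['ang'],L['yaw_n'],L['c'],L['n'])
P=cloud(d["wrist"]);b=brass(d["wrist"])&(P[...,2]>.1)&(P[...,0]<.536)&(P[...,2]<.13)
print(np.median(P[b],0),robot.sense()['t'])
E
```

```text
True 5.175 [0.56676544 0.04855526 0.08507465] [-1.36700121  0.48720375  5.85402396]
[-1.03012587  0.55189147  5.82821862]
0.001539024724122479 -2.0522987284516505 [0.60857304 0.03457594 0.08437611] 2556
[0.51308168 0.0914784  0.12414539] 6.325
```

View pics/m2.png

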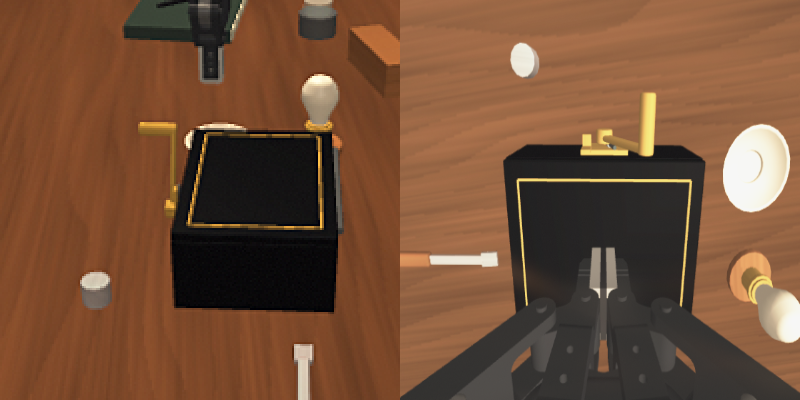

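The lid is shut: its angle is about 0 and the fingertip stopped at z = 85 mm. The peg is still left, near (647,120) in the wrist view. I'll give one firmer press to be sure, then push the peg.

```bash
python3 - <<'E'
from plant import robot
from h import *
import pickle
N=robot.nose_length
robot.move_straight(B(-.045,0,.095+N),vel=.2)
h=robot.move_straight(B(-.045,0,.079+N),vel=.03,contact_N=25)
s=robot.sense();print(h,s['tcp_pos'][2]-N,s['wrist_force'])
robot.move_straight(B(-.045,0,.175+N),vel=.2)
robot.move_straight(B(-.106,.074,.175+N),vel=.2)
print(robot.move_straight(B(-.106,.074,.100+N),vel=.15,contact_N=8))
h=robot.move_straight(B(-.106,.006,.100+N),vel=.05,contact_N=18)
s=robot.sense();print(h,s['t'],s['tcp_pos']-[0,0,N],B(-.106,.006,.1),s['wrist_force'])
robot.move_straight(B(-.106,.03,.100+N),vel=.1)
robot.move_straight(B(-.106,.03,.2+N),vel=.2)
robot.sleep(.3)
d={n:robot.grab_frame(n) for n in("side","wrist")}
pickle.dump(d,open("f3.pkl","wb"))
cv2.imwrite("pics/m3.png",np.hstack([d["side"]["image"][130:330,150:400].repeat(2,0).repeat(2,1)[:400,:400],cv2.resize(d["wrist"]["image"],(400,400))])[...,::-1])
L=lid(d["side"]);print(L['ang'],L['c'],L['n'])
P=cloud(d["wrist"]);b=brass(d["wrist"])&(P[...,2]>.1)&(P[...,0]<.536)&(P[...,2]<.14)
print(np.median(P[b],0),'want',B(-.103,-.035,.1235),robot.sense()['t'])
E
```

```text
True 0.0850676395818243 [-1.81353852 -0.40755999  6.9483792 ]
False
False 10.7917 [0.50750967 0.06220827 0.09997819] [0.50748056 0.06184635 0.1       ] [-0.31222385 -0.11539896 -0.74345457]
0.0018164157403326693 [0.60853708 0.03461918 0.08436562] 2553
[0.50914743 0.02545887 0.12243028] want [0.50555078 0.02078206 0.1235    ] 12.2333
```

View pics/m3.png

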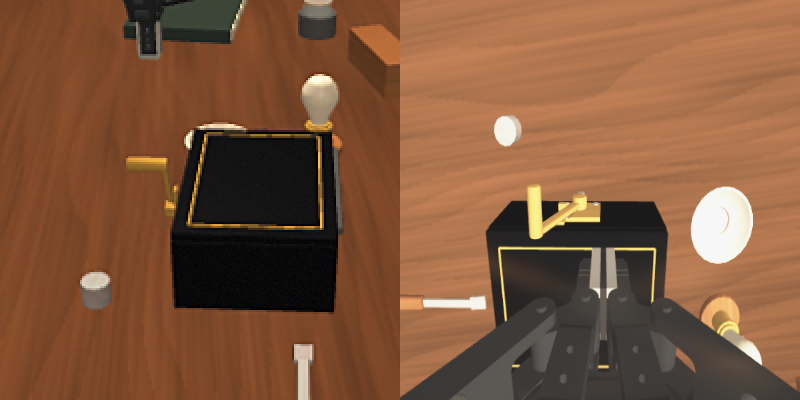

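The lever now leans right (peg near (535,210) in the wrist view), the lid is shut, the box hasn't moved and the fingers are clear. I'll hand the job in.

```bash
python3 -c "
from plant import robot
print(robot.close_job())"
```

```text
the job is handed in; nothing more can be done
None
```

I pressed the lid fully shut and then pushed the latch over to the right, where it stayed; the box and the things around it look unmoved, the fingers are clear, and I handed the job in at about 12 s (no verdict was returned).

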